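Show a loose bearing ball to the bench camera

ROBOT

A 6-joint arm with a two-finger parallel gripper is mounted at the origin on the work surface. World frame = base frame: x ahead of the robot, y to its left, z up, the work surface at z = 0. Lengths are in m, angles in rad, forces in N, time in s.
With the tool pointing down it reaches from about 0.425 to 0.925 m from the base axis. Payload 12.5 kg.
Tool frame: the origin (TCP) lies between the finger pads; the fingertips stand 8 mm ahead of it and the grasp point (between the pads) lies 11 mm behind it (manip.finger_overhang is the distance from the TCP to the fingertips, in m); z points along the fingers, y is the line along which they close (so a half turn about z gives the same grasp; the last joint's range is limited). The gripper opens to 85 mm and grips with 20 to 120 N. Pads are 22 mm wide; open, the fingers measure 114 mm over their backs; the gripper's body (76 mm by 85 mm) begins 54 mm behind the grasp point. The pads swing forward as they close: fully open they stand 13 mm farther back than shut.
Start: joints at [0.995, 0.491, 1.559, -0, 1.092, -0.106], TCP at [0.283, 0.557, 0.211] pointing down, gripper open.
Joint ranges: [-3.1, 3.1], [-0.84, 2.19], [0.05, 2.79], [-1.13, 4.28], [0.06, 2.93], [-2.69, 2.69]. Speed limits (rad/s): [2.22, 2.22, 2.79, 3.14, 3.14, 3.14].

INTERFACE

Orientations are given as a rotation vector (axis times angle).
In Python, from station import manip gives the robot as it stands.
- The arm moves only by the tool drive_tool, never from a script. Its argument "moves" is a list of rows, each a list of 3 entries, a list of its own where there are three numbers: the shift along the tool's x, y, z in m, then the turn, a rotation vector about the tool's x, y, z in rad, then the finger opening in m, from 0 to 0.0854. In form: [[[x, y, z], [ax, ay, az], jaw], ...]. A call has 1 to 8 rows; each row shifts and turns the commanded pose from where the row before left it, along the tool's axes as they then stand; what a row does not reach is not made up. A row lasts 1/10 s, in which the tool goes at most 50 mm and 8.59 degrees, less where a joint would pass 70% of its speed; a pose out of reach is approached as far as the arm can. A call with a gripper value outside its range is refused whole. The fingers move at their own pace and stop on an object; "newtons" is the grip in N (left out, the last holds). Time passes only in rows, so rows that do not move let the fingers close. It gives the time, the measured TCP pose, the force, the opening and the grip force at its end, in the units of the state.
- manip.observe(): the state, without advancing time (a new reading comes with each control period).
- manip.read_camera(name): name is "side" or "top" or "wrist"; returns a dict with "frame" (480x640x3 uint8, blue, green, red), "fov_y" (degrees; the focal length in pixels is half the picture's height over the tangent of half this angle, whatever the lens; pixels are square), "cx", "cy" (the principal point, pixels), "R" (3x3) and "t" (3): a world point X has camera coordinates R X + t. Camera axes: x right, y down, z forward; pixel columns grow to the right and rows downward; lengths in m; the calibration is good to about 2 mm. The wrist camera is an equidistant fisheye: a pixel r from the principal point sees the ray r / f radians off the axis. A picture is of the moment at which its call begins. There is no depth.
- manip.finish_job(): hands the job in; it is judged then, once.
Trained networks look in a picture, given as the dict that the camera call returned (one of the last four; its "shot" number tells which), for a name from the list of things; names that differ only in an ending like _2 or _b are one class to them, and where a whole thing is asked for, a point or a joint stands for the part that bears it (a point fixed in the world has none). Each returns a list of dicts, best first, with "conf" (0 to 1); they miss things now and then, are a little off and sometimes report something else, mostly with a low value. They report only what shows in the picture. A call takes as long as a camera call.
- manip.find_in(label, picture): "position" ([x, y, z] in m, in the coordinates of the camera as it stood for that picture, good to about 4 mm: the middle of the surface that is visible of it).
The state is a dict: "t": time; "qpos": joint angles; "joint_velocities": joint speeds; "tau": joint torques, N m; "eef_pos": TCP position; "ee_rot": TCP orientation; "wrist_force": force on the tool from outside, world axes, zero at the start; "wrist_torque": the same for the moment, N m; "finger_gap": finger opening in m; "finger_force": force on a finger pad.
Only numpy, scipy, OpenCV 4.12 (cv2) and the standard library are available. Lean on these libraries where they do the work, as an engineer would, in place of code of your own. Each camera call takes 0.05 s, during which the arm holds its last target. There are 200 camera calls.

TASK

Pick up the tray that has the steel ball lying in its pocket by its upright fin and carry it, without the ball ever leaving its shallow pocket, to the bench camera. There, hold the tray level in the air with its nose square to the sprung stop under the lens and centred on the stop's pad, pushing gently so that the stop is pressed in part of the way but not to its end. Finish while still holding it there (do not put it down or let go), and leave the other things on the bench where they are.

Things in the scene. Friction and masses are not known exactly. Their poses are not given: they have to be found in the camera images.
- tray: Loaded tray: aluminium plate 140 x 60 x 12 mm with a black upright fin. Origin on its underside; x to the nose, y across, z up. Plate from x = -75 (tail) to +65 (nose, flat end face), y -30 to +30. Fin 40 long (x -40 to 0), 16 thick (y -8 to +8), z 12 to 52. Round blind pocket of 32 mm diameter, 3 deep, at x = +35. About 0.2 to 0.5 kg without the ball. It lies flat on the bench at the start.
- tray_grip (a point): Point inside the tray's fin, at the tray's (-20, 0, 34) mm: fin centre, 18 mm below the fin's top. Grasp from above, fingers closing along the tray's y. Same axes as the tray.
- tray_nose (a point): Centre of the tray's flat nose face, at the tray's (65, 0, 6) mm.
- tray_pocket (a point): Where the ball's centre is when the ball lies in the middle of the pocket: the tray's (35, 0, 24) mm.
- ball_center (a point): Centre of the polished steel ball, 30 mm diameter, about 110 g, lying loose in the tray's pocket, where it can roll about 7 mm off centre. It climbs out over the 3 mm rim if the tray tips beyond about 35 degrees or is jerked.
- viewer: Fixed bench camera. Origin on the bench; y across, z up; lens looks along its -x, 146 mm up. Base 120 wide, 18 high, x -55 to +95 mm; black camera 60 wide, x -10 to +90, top 188 mm up; lens front at x = -54; under the lens a sprung stop reaches forward to x = -120. A tray shown to it has its x axis along the viewer's +x.
- stop: Centre of the front face of the sprung stop: steel pad, 28 mm diameter, on an 8 mm rod, 112 mm above the bench, at the viewer's x = -120 mm when free; moves with the pad. It slides only along the viewer's +x, 14 mm to its end; yields from 1 N, plus 0.25 N per mm (4.5 N at the end), and springs back.
- tray_empty: Bystander: a second tray of the same make with an empty pocket. Same origin and axes as the loaded tray; the two may be on either side.
- puck_a: Bystander: black mounted specimen, 30 mm diameter, 22 high, origin under its centre.
- puck_b: Bystander: black mounted specimen, 30 mm diameter, 16 high, origin under its centre.
- ref_block: Bystander: steel reference disc, 60 mm diameter, 14 high, origin under its centre.
- bottle: Bystander: closed white bottle, 60 mm diameter, 140 high, origin under its centre.
- mouse: Bystander: black computer mouse 100 x 60 x 34 mm, origin underneath.

How it is judged:
On the way, in this order (a step that is already met when the one before it is completed fails the run):
1. the loaded tray is lifted clear of the bench in the fingers, ball in its pocket (height (world z) of tray above 0.04 m and distance between ball_center and tray_pocket below 0.012 m and contact force between the fingers and tray above 2 N), for 0.2 s.
2. the tray's nose has met the stop's pad (contact force between tray and stop above 0.7 N and distance between tray_nose and stop below 0.016 m and distance between ball_center and tray_pocket below 0.012 m), for 0.2 s.
At the end, for the whole second after the job is handed in: Fingers hold the tray still, underside over 90 mm above the bench, tilt under 0.12 rad, ball within 12 mm of its place in the pocket; nose pushes the stop with 0.7 to 8 N, nose centre within 12 mm of the stop face's centre, square to the viewer within 0.17 rad (distance between ball_center and tray_pocket below 0.012 m and angle between tray's own z axis and vertical below 0.12 rad and contact force between the fingers and tray above 2 N and contact force between tray and stop between 0.7 and 8 N and distance between tray_nose and stop below 0.012 m and angle between the x axis of tray and the x axis of viewer, either way round below 0.17 rad and height (world z) of tray above 0.09 m and linear speed of tray below 0.02 m/s); the arm keeps its last pose, push and grip.
It fails at once if the ball leaves the pocket (distance between ball_center and tray_pocket above 0.018 m).
It fails at once if the stop is rammed (over 15 N) (contact force between tray and stop above 15 N).
It fails at once if another thing on the bench is disturbed (moved over 30 mm) (distance of any of tray_empty, puck_a, puck_b, ref_block, bottle, mouse from where it was at the start of the episode above 0.03 m).
It also fails if it takes over 46 s, if anything falls off the work surface, if the arm or the gripper's body presses on something with over 40 N, if the wrist force passes 120 N, or if a joint passes its speed limit or range.

## Working session

There is one attempt and no reset: what is moved stays moved. The work goes in short steps, Python scripts to look and compute and a tool call to move; the robot and the scene stay as the last step left them, time stands still between calls to the robot, and variables do not carry over. Pictures are saved under pics/ and viewed, at most 10 in all, crops included, and the job is handed in when it is done.

Besides the shell and the picture viewer there is one more tool, called by a JSON object that holds its "name" and its "arguments", one argument or row to a line. drive_tool: Moves the arm, as the interface text tells. Its arguments: {"type":"object","properties":{"moves":{"type":"array","items":{"type":"array"}},"newtons":{"type":"number"}},"required":["moves"]}

```bash
mkdir -p pics && ls
python3 - <<'E'
from station import manip
import cv2, numpy as np
s=manip.observe(); print({k:np.round(v,3) for k,v in s.items()})
for c in ["side","top"]:
    p=manip.read_camera(c); cv2.imwrite(f"pics/{c}0.png",p["frame"])
    R,t=np.array(p["R"]),np.array(p["t"]); print(c,p["fov_y"],p["cx"],p["cy"],np.round(-R.T@t,3),np.round(R,3).tolist())
    for n in ["tray","tray_grip","tray_nose","ball_center","viewer","stop","tray_empty","puck_a","bottle","mouse","ref_block"]:
        for d in manip.find_in(n,p)[:3]:
            P=np.array(d["position"]); print(n,round(d["conf"],2),np.round(R.T@(P-t),3))
E
```

```text
pics
{'t': np.float64(0.0), 'qpos': array([ 0.995,  0.492,  1.559, -0.   ,  1.092, -0.106]), 'joint_velocities': array([-0.   , -0.001, -0.001, -0.001, -0.   , -0.   ]), 'tau': array([-1.0000e-03, -6.1844e+01, -2.6159e+01, -0.0000e+00,  4.0000e-03,
       -0.0000e+00]), 'eef_pos': array([0.283, 0.557, 0.21 ]), 'ee_rot': array([-7.310e-01, -3.055e+00,  2.000e-03]), 'wrist_force': array([-0.58 ,  0.211,  0.421]), 'wrist_torque': array([ 0.034, -0.001,  0.001]), 'finger_force': np.float64(0.0), 'finger_gap': np.float64(0.085)}
side 43.69039725605857 316.0171826936445 239.37152784717264 [ 0.48  -0.856  0.826] [[0.992, -0.123, 0.008], [-0.074, -0.65, -0.756], [0.098, 0.75, -0.655]]
tray 0.61 [ 0.468 -0.24   0.01 ]
tray_grip 0.57 [ 0.466 -0.241  0.013]
tray_nose 0.27 [ 0.669 -0.379  0.027]
ball_center 0.62 [ 0.501 -0.267  0.033]
viewer 0.96 [ 0.807 -0.084  0.102]
stop 0.48 [ 0.691 -0.039  0.12 ]
tray_empty 0.89 [0.509 0.29  0.015]
puck_a 0.75 [ 0.438 -0.079  0.014]
puck_a 0.5 [0.393 0.035 0.025]
bottle 0.62 [0.665 0.339 0.073]
mouse 0.63 [ 0.665 -0.385  0.03 ]
ref_block 0.72 [ 0.519 -0.023  0.016]
top 43.869920308718086 326.68173876806964 226.42190848524692 [0.477 0.003 1.283] [[-0.018, -1.0, -0.009], [-0.997, 0.019, -0.074], [0.074, 0.008, -0.997]]
tray 0.65 [ 0.472 -0.229  0.014]
tray_grip 0.76 [ 0.467 -0.227  0.014]
tray_nose 0.57 [ 0.467 -0.231  0.01 ]
ball_center 0.5 [ 0.504 -0.256  0.034]
viewer 0.81 [ 0.792 -0.054  0.114]
stop 0.51 [ 0.465 -0.232  0.012]
stop 0.47 [ 0.693 -0.033  0.117]
tray_empty 0.77 [0.514 0.294 0.013]
puck_a 0.57 [0.395 0.049 0.026]
puck_a 0.57 [ 0.435 -0.071  0.02 ]
bottle 0.95 [0.658 0.349 0.096]
mouse 0.7 [ 0.67  -0.368  0.03 ]
ref_block 0.74 [ 0.466 -0.23   0.012]
ref_block 0.67 [ 0.521 -0.014  0.012]
```

View pics/top0.png

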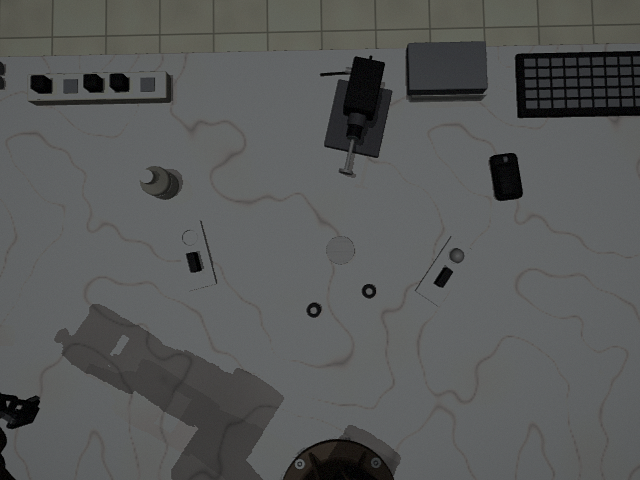

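View pics/side0.png

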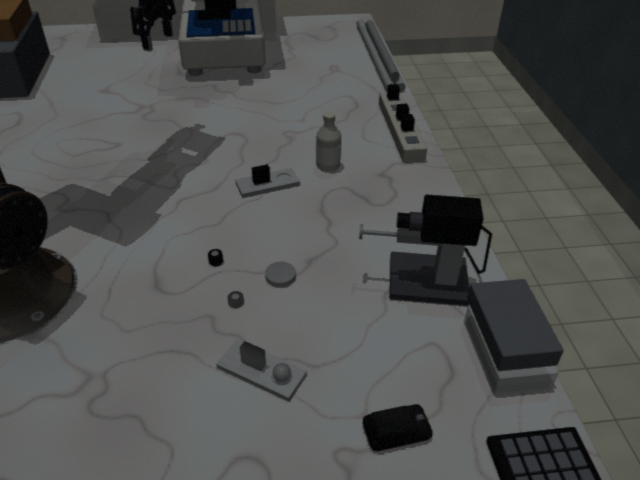

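Top view: the loaded tray's ball is at about (457,255), its fin at (444,277) and the nose points up-right. The stop pad is at (347,174), with the viewer base corners at about (337,80), (393,88), (379,157) and (325,147). The empty tray is at (195,262). I'll zoom in on the tray and viewer to measure their corners.

Run:
```python
import cv2, numpy as np
a=cv2.imread("pics/top0.png")
f=lambda x0,y0,w,h:cv2.resize(cv2.convertScaleAbs(a[y0:y0+h,x0:x0+w],alpha=1.8),None,fx=4,fy=4,interpolation=cv2.INTER_CUBIC)
cv2.imwrite("pics/crop1.png",np.hstack([f(400,220,100,140),f(310,50,100,140)]))
```

```text
(no output)
```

View pics/crop1.png

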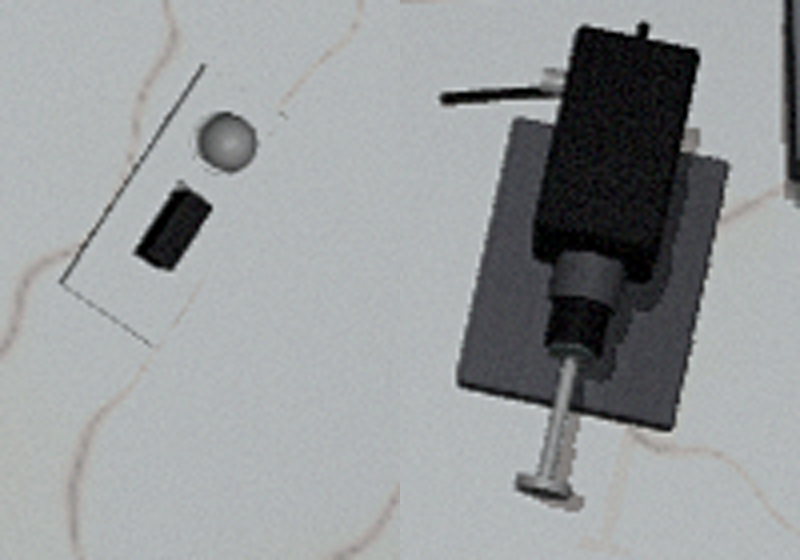

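Crop (4×): the tray's left edge runs (62,282)–(204,66) and its tail edge ends at (152,346). The viewer base corners are at (515,117), (728,160), (672,430) and (458,384), and the pad is at about (545,487).

```bash
cat > h.py <<'E'
import numpy as np
from station import manip
from scipy.spatial.transform import Rotation as Ro
def ray(p,u,v,z):
    R,t=np.array(p["R"]),np.array(p["t"]); f=240/np.tan(np.radians(p["fov_y"])/2)
    d=R.T@np.array([(u-p["cx"])/f,(v-p["cy"])/f,1]); C=-R.T@t
    return (C+d*(z-C[2])/d[2])[:2]
E
python3 - <<'E'
from h import *
p=manip.read_camera("top")
T=lambda u,v,z:ray(p,400+u/4,220+v/4,z)
V=lambda u,v,z:ray(p,310+(u-400)/4,50+v/4,z)
a,b,c=T(62,282,.006),T(204,66,.006),T(152,346,.006)
x=(b-a)/np.linalg.norm(b-a); print("tray len",np.linalg.norm(b-a),"w",np.linalg.norm(c-a),"yaw",np.arctan2(x[1],x[0]))
y=np.array([-x[1],x[0]])
o=(a+b)/2+x*.005-y*.03; print("origin",o,"grip",o-.02*x)
print("fin top c",(T(194,187,.052)+T(173,269,.012)*0), [T(*q,.052) for q in((180,188),(211,207),(168,267),(138,250))], "ball",T(228,142,.024))
q=[V(*k,.018) for k in((515,117),(728,160),(672,430),(458,384))]
print("sizes",[np.linalg.norm(q[i]-q[i-1]) for i in range(4)])
d=(q[0]+q[1]-q[2]-q[3]);d/=np.linalg.norm(d);print("vyaw",np.arctan2(d[1],d[0]))
vo=np.mean(q,0)-.02*d;print("viewer",vo,"stop pred",vo-.12*d,"stop seen",V(545,489,.112))
k=[V(*j,.188) for j in((580,26),(700,50),(650,282),(535,258))]; d=(k[0]+k[1]-k[2]-k[3]);print("cam yaw",np.arctan2(d[1],d[0]),np.mean(k,0))
s=manip.observe();print(s["eef_pos"],Ro.from_rotvec(s["ee_rot"]).as_matrix().round(3))
E
```

```text
tray len 0.13855138730752176 w 0.05816127079844408 yaw -0.6090283276950463
origin [ 0.47536832 -0.24058858] grip [ 0.45896424 -0.22914716]
fin top c [ 0.48061721 -0.23632823] [array([ 0.4802355 , -0.22912736]), array([ 0.47020957, -0.2447045 ]), array([ 0.43993445, -0.22165783]), array([ 0.44889103, -0.2065707 ])] ball [ 0.50399773 -0.2604171 ]
sizes [np.float64(0.14968015041104185), np.float64(0.1175983241307346), np.float64(0.1508371376767541), np.float64(0.11749698378479692)]
vyaw -0.2261138743621249
viewer [ 0.7845186  -0.05502272] stop pred [ 0.6675732  -0.02811968] stop seen [ 0.6710042  -0.02857084]
cam yaw -0.22068395898027238 [ 0.81629807 -0.06317979]
[0.28294818 0.557309   0.21094292] [[-0.892  0.453  0.   ]
 [ 0.453  0.892  0.   ]
 [-0.     0.    -1.   ]]
```

Sizes, stop and reach all agree with the spec. Moving toward the tray, going around the inner reach limit.

{"name": "drive_tool", "arguments": {
  "moves": [
    [[-0.02, -0.014, 0], [0, 0, 0], 0.085],
    [[-0.036, -0.025, 0], [0, 0, 0.02], 0.085],
    [[-0.036, -0.025, 0], [0, 0, 0.02], 0.085],
    [[-0.036, -0.025, 0], [0, 0, 0.02], 0.085],
    [[-0.036, -0.025, 0], [0, 0, 0.02], 0.085],
    [[-0.036, -0.025, 0], [0, 0, 0.02], 0.085],
    [[-0.036, -0.025, 0], [0, 0, 0.02], 0.085],
    [[-0.036, -0.025, 0], [0, 0, 0.02], 0.085]
  ],
  "newtons": 60
}}

```text
t: 2.05
eef_pos: [0.4238, 0.256, 0.2111]
ee_rot: [0.944, 2.996, 0.001]
wrist_force: [0.7, 0.5, 0.5]
finger_gap: 0.0851
finger_force: 0.0
```

```bash
cat >> h.py <<'E'
def go(x,y,z,yaw):
    "remaining shift in tool axes and tool-z turn so that tool y is the yawed world y"
    s=manip.observe();M=Ro.from_rotvec(s["ee_rot"]).as_matrix()
    Y=np.array([-np.sin(yaw),np.cos(yaw),0]); X=np.array([-np.cos(yaw),-np.sin(yaw),0])
    G=np.c_[X,Y,[0,0,-1]]
    print("t",s["t"],"eef",s["eef_pos"].round(4),"shift",(M.T@(np.array([x,y,z])-s["eef_pos"])).round(4),"turn",Ro.from_matrix(M.T@G).as_rotvec().round(4),"F",np.round(s["wrist_force"],2),"gap",round(float(s["finger_gap"]),4),"fg",np.round(s["finger_force"],1),"q",np.round(s["qpos"],2))
E
python3 -c "
from h import *
go(.459,-.228,.14,-.609)"
```

```text
t 2.05 eef [0.4238 0.256  0.2111] shift [-0.3062 -0.3765  0.071 ] turn [ 0.0006  0.0003 -0.0014] F [0.65 0.49 0.45] gap 0.0851 fg 0.0 q [ 0.41  0.31  1.87  0.    0.96 -0.55]
```

{"name": "drive_tool", "arguments": {
  "moves": [
    [[-0.031, -0.03, 0], [0, 0, 0], 0.085],
    [[-0.031, -0.03, 0], [0, 0, 0], 0.085],
    [[-0.031, -0.03, 0], [0, 0, 0], 0.085],
    [[-0.031, -0.03, 0], [0, 0, 0], 0.085],
    [[-0.031, -0.03, 0], [0, 0, 0], 0.085],
    [[-0.031, -0.03, 0], [0, 0, 0], 0.085],
    [[-0.023, -0.036, 0.012], [0, 0, 0], 0.085],
    [[-0.023, -0.036, 0.012], [0, 0, 0], 0.085]
  ]
}}

```text
t: 2.85
eef_pos: [0.4692, -0.0836, 0.1869]
ee_rot: [0.943, 2.996, 0.0]
wrist_force: [0.9, 0.3, -0.6]
finger_gap: 0.0852
finger_force: 0.0
```

{"name": "drive_tool", "arguments": {
  "moves": [
    [[-0.021, -0.036, 0.012], [0, 0, 0], 0.085],
    [[-0.021, -0.036, 0.012], [0, 0, 0], 0.085],
    [[-0.021, -0.034, 0.012], [0, 0, 0], 0.085],
    [[-0.01, -0.016, 0.01], [0, 0, 0], 0.085],
    [[0, 0, 0], [0, 0, 0], 0.085]
  ]
}}

```text
t: 3.35
eef_pos: [0.4586, -0.2256, 0.1397]
ee_rot: [-0.947, -2.994, -0.001]
wrist_force: [0.7, 0.5, 1.4]
finger_gap: 0.0851
finger_force: 0.0
```

Run:
```python
from h import *
import cv2
go(.459,-.228,.14,-.609)
p=manip.read_camera("wrist");cv2.imwrite("pics/w1.png",p["frame"])
R,t=np.array(p["R"]),np.array(p["t"])
for n in ["tray","tray_grip","tray_nose","ball_center"]:
    for d in manip.find_in(n,p)[:2]: print(n,round(d["conf"],2),np.round(R.T@(np.array(d["position"])-t),3))
# expected fin-top corners and plate corners in the picture
f=240/np.tan(np.radians(p["fov_y"])/2); yaw=-.609;c,s=np.cos(yaw),np.sin(yaw)
for q in [(-40,8,52),(-40,-8,52),(0,8,52),(0,-8,52),(65,30,12),(65,-30,12),(-75,30,12),(-75,-30,12),(35,0,24)]:
    q=np.array(q)/1e3; X=R@np.array([.4754+c*q[0]-s*q[1],-.2406+s*q[0]+c*q[1],q[2]])+t
    r=np.hypot(X[0],X[1]);th=np.arctan2(r,X[2]);u=(p["cx"]+f*th*X[0]/r,p["cy"]+f*th*X[1]/r);print(np.round(u,1))
    cv2.circle(p["frame"],(int(u[0]),int(u[1])),2,(0,0,255),-1)
cv2.imwrite("pics/w1.png",p["frame"])
```

```text
t 3.35 eef [ 0.4586 -0.2256  0.1397] shift [-0.0017 -0.0018 -0.0003] turn [-0.0001 -0.0014 -0.0038] F [0.73 0.54 1.36] gap 0.0851 fg 0.0 q [-0.59  0.42  1.91 -0.    0.81 -1.54]
tray 0.63 [ 0.455 -0.228  0.011]
tray_grip 0.83 [ 0.451 -0.227  0.014]
tray_nose 0.6 [ 0.457 -0.228  0.013]
ball_center 0.89 [ 0.498 -0.253  0.036]
ball_center 0.66 [ 0.433 -0.077  0.02 ]
[322.8 206. ]
[299.7 206.1]
[322.6 260.3]
[300.5 260.3]
[345.8 312.5]
[278.4 312.7]
[349.7 151.8]
[273.  152.1]
[311.9 288. ]
```

View pics/w1.png

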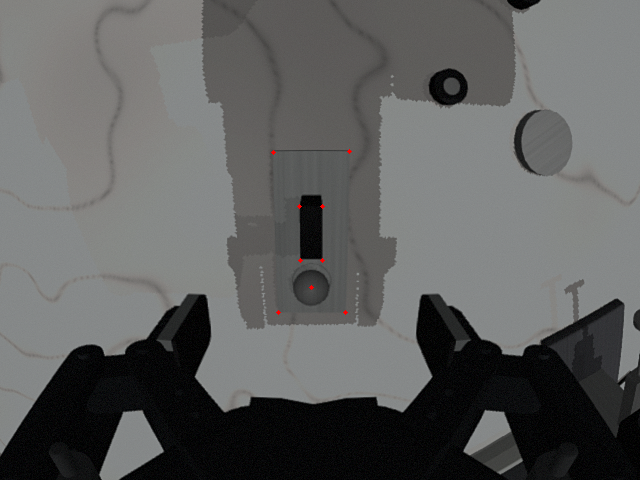

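The overlaid model (red) matches the picture: the fin is at (311,233), the ball at (311,287), and the fingers straddle the fin. Descending and gripping.

{"name": "drive_tool", "arguments": {
  "moves": [
    [[-0.001, -0.002, 0.015], [0, 0, -0.004], 0.085],
    [[0, 0, 0.025], [0, 0, 0], 0.085],
    [[0, 0, 0.025], [0, 0, 0], 0.085],
    [[0, 0, 0.025], [0, 0, 0], 0.085],
    [[0, 0, 0.015], [0, 0, 0], 0.085],
    [[0, 0, 0.007], [0, 0, 0], 0.085],
    [[0, 0, 0.0], [0, 0, 0], 0.085],
    [[0, 0, 0], [0, 0, 0], 0.06]
  ]
}}

```text
t: 4.4
eef_pos: [0.4593, -0.2257, 0.0297]
ee_rot: [0.936, 2.998, -0.0]
wrist_force: [-0.0, -1.2, -0.8]
finger_gap: 0.0729
finger_force: 0.0
```

{"name": "drive_tool", "arguments": {
  "moves": [
    [[0, 0, 0], [0, 0, 0], 0.045],
    [[0, 0, 0], [0, 0, 0], 0.035],
    [[0, 0, 0], [0, 0, 0], 0.028],
    [[0, 0, 0], [0, 0, 0], 0.022],
    [[0, 0, 0], [0, 0, 0], 0.019],
    [[0, 0, 0], [0, 0, 0], 0.017],
    [[0, 0, 0], [0, 0, 0], 0.014],
    [[0, 0, 0], [0, 0, 0], 0.01]
  ],
  "newtons": 60
}}

```text
t: 5.2
eef_pos: [0.4588, -0.2262, 0.0292]
ee_rot: [0.937, 2.998, -0.001]
wrist_force: [-3.8, -3.5, 7.1]
finger_gap: 0.0128
finger_force: 58.6
```

{"name": "drive_tool", "arguments": {
  "moves": [
    [[0, 0, 0], [0, 0, 0], 0],
    [[0, 0, 0], [0, 0, 0], 0],
    [[0, 0, 0], [0, 0, 0], 0],
    [[0, 0, 0], [0, 0, 0], 0]
  ]
}}

```text
t: 5.6
eef_pos: [0.4588, -0.2262, 0.0292]
ee_rot: [0.937, 2.998, -0.001]
wrist_force: [-3.5, -3.3, 6.6]
finger_gap: 0.0131
finger_force: 58.6
```

Run:
```python
from h import *
import cv2
go(.459,-.228,.129,-.609)
p=manip.read_camera("wrist");cv2.imwrite("pics/w2.png",p["frame"])
```

```text
t 5.6 eef [ 0.4588 -0.2262  0.0292] shift [-0.0012 -0.0014 -0.0998] turn [-0.0002  0.0004  0.0031] F [-3.5  -3.32  6.58] gap 0.0131 fg 58.6 q [-0.59  0.6   2.   -0.    0.54 -1.55]
```

View pics/w2.png

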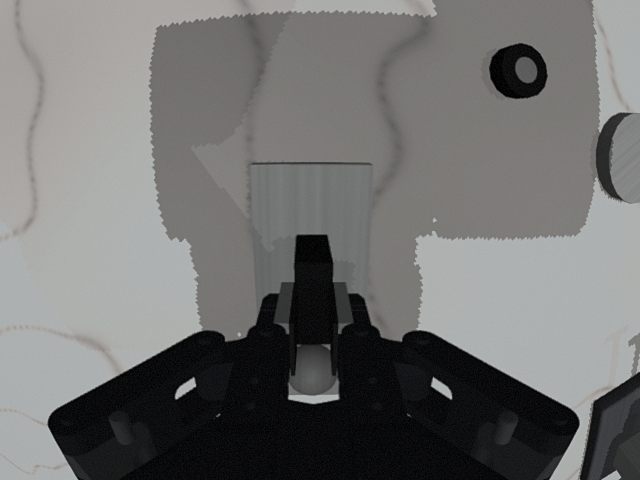

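The fingers hold the fin between the pads, and the ball is still in place at (315,370). Lifting smoothly.

{"name": "drive_tool", "arguments": {
  "moves": [
    [[0, 0, 0], [0, 0, 0], 0],
    [[0, 0, -0.002], [0, 0, 0], 0],
    [[0, 0, -0.004], [0, 0, 0], 0],
    [[0, 0, -0.006], [0, 0, 0], 0],
    [[0, 0, -0.008], [0, 0, 0], 0],
    [[0, 0, -0.01], [0, 0, 0], 0],
    [[0, 0, -0.01], [0, 0, 0], 0],
    [[0, 0, -0.01], [0, 0, 0], 0]
  ],
  "newtons": 80
}}

```text
t: 6.45
eef_pos: [0.4589, -0.2258, 0.08]
ee_rot: [0.937, 2.998, -0.0]
wrist_force: [-0.6, 0.3, -3.1]
finger_gap: 0.0117
finger_force: 78.3
```

{"name": "drive_tool", "arguments": {
  "moves": [
    [[0, 0, -0.01], [0, 0, 0], 0],
    [[0, 0, -0.01], [0, 0, 0], 0],
    [[0, 0, -0.01], [0, 0, 0], 0],
    [[0, 0, -0.01], [0, 0, 0], 0],
    [[0, 0, -0.008], [0, 0, 0], 0],
    [[0, 0, -0.005], [0, 0, 0], 0],
    [[0, 0, -0.003], [0, 0, 0], 0],
    [[0, 0, 0], [0, 0, 0], 0]
  ]
}}

```text
t: 7.25
eef_pos: [0.4589, -0.2259, 0.1351]
ee_rot: [0.937, 2.998, 0.0]
wrist_force: [-0.1, 0.2, -3.8]
finger_gap: 0.0123
finger_force: 78.3
```

Run:
```python
from h import *
import cv2
yaw=-.224; d=np.array([np.cos(yaw),np.sin(yaw)])
g=np.array([.669,-.0285])-(.085+.04)*d; print(g); go(g[0],g[1],.135,yaw)
for c in("side","top"):
    p=manip.read_camera(c);R,t=np.array(p["R"]),np.array(p["t"])
    for n in ["tray","tray_grip","tray_nose","ball_center"]:
        for e in manip.find_in(n,p)[:2]: print(c,n,round(e["conf"],2),np.round(R.T@(np.array(e["position"])-t),3))
    if c=="side": cv2.imwrite("pics/s2.png",cv2.resize(p["frame"][200:440,150:470],None,fx=2.4,fy=2.4))
```

```text
[ 0.54712291 -0.00073357]
t 7.25 eef [ 0.4589 -0.2259  0.1351] shift [5.570e-02 2.353e-01 1.000e-04] turn [ 1.000e-04  2.000e-04 -3.819e-01] F [-0.06  0.23 -3.8 ] gap 0.0123 fg 78.3 q [-0.59  0.43  1.92  0.    0.79 -1.55]
side tray 0.84 [ 0.468 -0.241  0.115]
side tray 0.59 [ 0.668 -0.382  0.029]
side tray_grip 0.72 [ 0.469 -0.243  0.12 ]
side tray_nose 0.93 [ 0.468 -0.243  0.119]
side tray_nose 0.44 [0.55  0.293 0.016]
side ball_center 0.56 [ 0.509 -0.265  0.136]
side ball_center 0.32 [ 0.694 -0.038  0.12 ]
top tray 0.51 [ 0.452 -0.189  0.119]
top tray_grip 0.62 [ 0.452 -0.19   0.12 ]
top tray_nose 0.62 [ 0.458 -0.194  0.12 ]
```

View pics/s2.png

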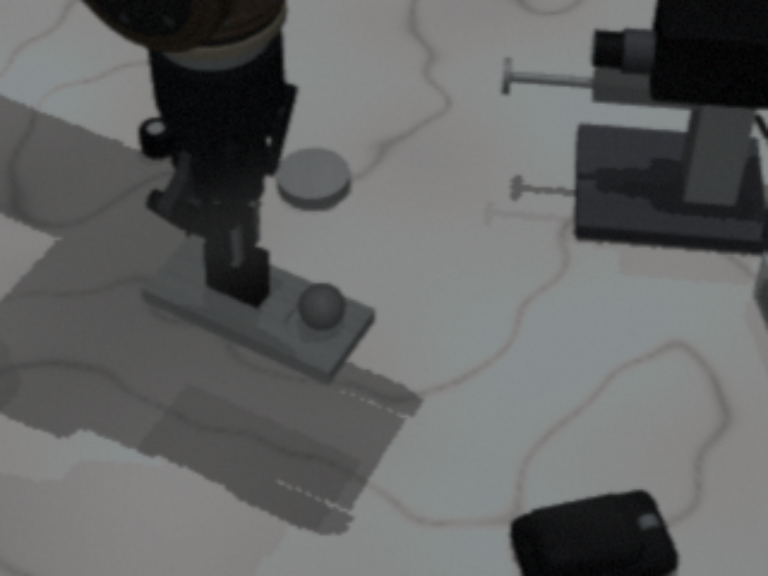

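The tray is level and airborne, with the ball in its pocket. Carrying it gently to 40 mm in front of the stop, then turning.

{"name": "drive_tool", "arguments": {
  "moves": [
    [[0.0005, 0.002, 0], [0, 0, 0], 0],
    [[0.001, 0.004, 0], [0, 0, 0], 0],
    [[0.0014, 0.006, 0], [0, 0, 0], 0],
    [[0.0019, 0.008, 0], [0, 0, 0], 0],
    [[0.0024, 0.01, 0], [0, 0, 0], 0],
    [[0.0028, 0.012, 0], [0, 0, 0], 0],
    [[0.0028, 0.012, 0], [0, 0, 0], 0],
    [[0.0028, 0.012, 0], [0, 0, 0], 0]
  ]
}}

```text
t: 8.55
eef_pos: [0.484, -0.1615, 0.1349]
ee_rot: [0.936, 2.999, 0.0]
wrist_force: [0.2, -0.4, -3.8]
finger_gap: 0.0118
finger_force: 78.3
```

{"name": "drive_tool", "arguments": {
  "moves": [
    [[0.0028, 0.012, 0], [0, 0, 0], 0],
    [[0.0028, 0.012, 0], [0, 0, 0], 0],
    [[0.0028, 0.012, 0], [0, 0, 0], 0],
    [[0.0028, 0.012, 0], [0, 0, 0], 0],
    [[0.0028, 0.012, 0], [0, 0, 0], 0],
    [[0.0028, 0.012, 0], [0, 0, 0], 0],
    [[0.0028, 0.012, 0], [0, 0, 0], 0],
    [[0.0028, 0.012, 0], [0, 0, 0], 0]
  ]
}}

```text
t: 9.35
eef_pos: [0.5202, -0.0701, 0.1349]
ee_rot: [0.937, 2.999, 0.0]
wrist_force: [-0.3, 0.4, -3.6]
finger_gap: 0.0119
finger_force: 78.3
```

{"name": "drive_tool", "arguments": {
  "moves": [
    [[0.0028, 0.012, 0], [0, 0, 0], 0],
    [[0.0028, 0.012, 0], [0, 0, 0], 0],
    [[0.0028, 0.012, 0], [0, 0, 0], 0],
    [[0.0024, 0.01, 0], [0, 0, 0], 0],
    [[0.0019, 0.008, 0], [0, 0, 0], 0],
    [[0.0014, 0.006, 0], [0, 0, 0], 0],
    [[0.001, 0.004, 0], [0, 0, 0], 0],
    [[0.0005, 0.002, 0], [0, 0, 0], 0]
  ]
}}

```text
t: 10.15
eef_pos: [0.5447, -0.0076, 0.1349]
ee_rot: [-0.937, -2.999, -0.0]
wrist_force: [-0.4, -0.7, -3.7]
finger_gap: 0.0118
finger_force: 78.3
```

{"name": "drive_tool", "arguments": {
  "moves": [
    [[0, 0, 0], [0, 0, -0.02], 0],
    [[0, 0, 0], [0, 0, -0.04], 0],
    [[0, 0, 0], [0, 0, -0.06], 0],
    [[0, 0, 0], [0, 0, -0.07], 0],
    [[0, 0, 0], [0, 0, -0.07], 0],
    [[0, 0, 0], [0, 0, -0.06], 0],
    [[0, 0, 0], [0, 0, -0.04], 0],
    [[0, 0, 0], [0, 0, -0.022], 0]
  ]
}}

```text
t: 10.95
eef_pos: [0.5445, -0.0082, 0.1349]
ee_rot: [0.348, 3.122, 0.0]
wrist_force: [0.3, -0.4, -4.0]
finger_gap: 0.0118
finger_force: 78.3
```

{"name": "drive_tool", "arguments": {
  "moves": [
    [[0, 0, 0], [0, 0, 0], 0],
    [[0, 0, 0], [0, 0, 0], 0],
    [[0, 0, 0], [0, 0, 0], 0]
  ]
}}

```text
t: 11.25
eef_pos: [0.5446, -0.008, 0.1349]
ee_rot: [0.352, 3.122, 0.0]
wrist_force: [-0.9, -1.7, -4.2]
finger_gap: 0.0118
finger_force: 78.3
```

Run:
```python
from h import *
import cv2
yaw=-.224; d=np.array([np.cos(yaw),np.sin(yaw)])
g=np.array([.669,-.0285])-(.085+.04)*d; go(g[0],g[1],.135,yaw)
ims=[]
for c,(x,y) in(("side",(270,180)),("top",(290,100))):
    p=manip.read_camera(c);R,t=np.array(p["R"]),np.array(p["t"])
    for n in ["tray_nose","ball_center","stop"]:
        for e in manip.find_in(n,p)[:2]: print(c,n,round(e["conf"],2),np.round(R.T@(np.array(e["position"])-t),3))
    cv2.imwrite(f"pics/{c}3.png",p["frame"])
    ims.append(cv2.resize(cv2.convertScaleAbs(p["frame"][y:y+140,x:x+100],alpha=1.6),None,fx=4,fy=4,interpolation=cv2.INTER_CUBIC))
cv2.imwrite("pics/c3.png",np.hstack(ims))
```

```text
t 11.25 eef [ 0.5446 -0.008   0.1349] shift [-0.0009  0.0076 -0.0001] turn [ 0.0001 -0.     -0.0003] F [-0.85 -1.72 -4.15] gap 0.0118 fg 78.3 q [-0.14  0.47  1.84  0.    0.83 -1.48]
side tray_nose 0.8 [ 0.552 -0.022  0.118]
side ball_center 0.54 [ 0.604 -0.024  0.139]
side stop 0.67 [ 0.695 -0.04   0.117]
top stop 0.65 [ 0.69  -0.033  0.12 ]
```

View pics/c3.png

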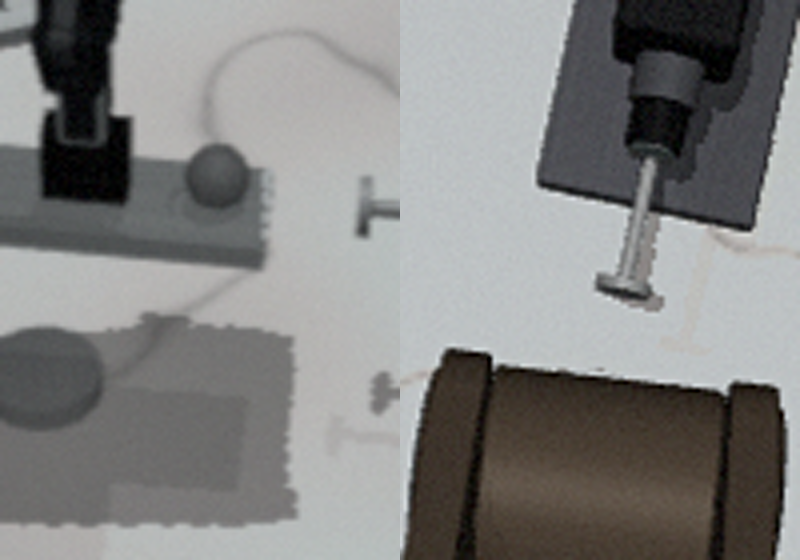

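The tray is level, its nose facing the pad; in the 4× crop the near-bottom nose corner is at (262,268), the far-top corner at (272,172) and the pad front at about (361,207). The ball lies a little off centre in the pocket. Computing nose and stop positions from these.

Run:
```python
from h import *
p=manip.read_camera("side")
S=lambda u,v,z:ray(p,270+u/4,180+v/4,z)
a,b,c=S(262,268,.106),S(272,172,.118),S(264,249,.118)
print("nose corners",a,c,b,"mid",(a+b)/2,"w",np.linalg.norm(a-b),"yaw",np.arctan2(*(b-c)[::-1])-np.pi/2)
print("stop",S(361,207,.112), "ball",S(217,175,.13))
yaw=-.224;d=np.array([np.cos(yaw),np.sin(yaw)])
print("nose from TCP",np.array([.5446,-.008])+.085*d)
```

```text
nose corners [ 0.62036003 -0.05609836] [ 0.62081092 -0.05680353] [ 0.63258941 -0.00320311] mid [ 0.62647472 -0.02965073] w 0.054290562787352135 yaw -0.21630828268602387
stop [ 0.6709876  -0.02592447] ball [ 0.60464146 -0.01694107]
nose from TCP [ 0.62747642 -0.02688117]
```

{"name": "drive_tool", "arguments": {
  "moves": [
    [[-0.002, 0.0005, 0], [0, 0, 0], 0],
    [[-0.004, 0.001, 0], [0, 0, 0], 0],
    [[-0.005, 0.0015, 0], [0, 0, 0], 0],
    [[-0.006, 0.002, 0], [0, 0, 0], 0],
    [[-0.005, 0.0015, 0], [0, 0, 0], 0],
    [[-0.004, 0.001, 0], [0, 0, 0], 0],
    [[-0.003, 0.001, 0], [0, 0, 0], 0],
    [[-0.002, 0, 0], [0, 0, 0], 0]
  ]
}}

```text
t: 12.5
eef_pos: [0.577, -0.0064, 0.1348]
ee_rot: [-0.351, -3.122, -0.0]
wrist_force: [-0.4, -0.4, -2.9]
finger_gap: 0.012
finger_force: 78.3
```

{"name": "drive_tool", "arguments": {
  "moves": [
    [[-0.001, 0, 0], [0, 0, 0], 0],
    [[-0.001, 0, 0], [0, 0, 0], 0],
    [[-0.001, 0, 0], [0, 0, 0], 0],
    [[-0.001, 0, 0], [0, 0, 0], 0],
    [[-0.001, 0, 0], [0, 0, 0], 0],
    [[-0.001, 0, 0], [0, 0, 0], 0]
  ]
}}

```text
t: 13.1
eef_pos: [0.5826, -0.0078, 0.1349]
ee_rot: [0.351, 3.122, 0.0]
wrist_force: [0.8, 0.2, -3.6]
finger_gap: 0.0123
finger_force: 78.3
```

```bash
cat > look.py <<'E'
from h import *
import cv2,sys
yaw=-.224; d=np.array([np.cos(yaw),np.sin(yaw)])
g=np.array([.670,-.0275])-(.085-.006)*d; go(g[0],g[1],.135,yaw)
p=manip.read_camera("side")
cv2.imwrite(sys.argv[1],cv2.resize(cv2.convertScaleAbs(p["frame"][190:270,290:400],alpha=1.6),None,fx=7,fy=7,interpolation=cv2.INTER_CUBIC))
f=[]
for i in range(8): manip.read_camera("side"); f.append(manip.observe()["wrist_force"])
f=np.mean(f,0);print("F along d",f[:2]@d,"lat",f[:2]@[-d[1],d[0]],f[2])
E
python3 look.py pics/c4.png
```

```text
t 13.1 eef [ 0.5826 -0.0078  0.1349] shift [-0.0105  0.0002 -0.0001] turn [0.0001 0.0001 0.0001] F [ 0.76  0.19 -3.63] gap 0.0123 fg 78.3 q [-0.13  0.52  1.75  0.    0.88 -1.47]
F along d 0.22651752855697993 lat -0.3388340893851942 -3.61641737239849
```

View pics/c4.png

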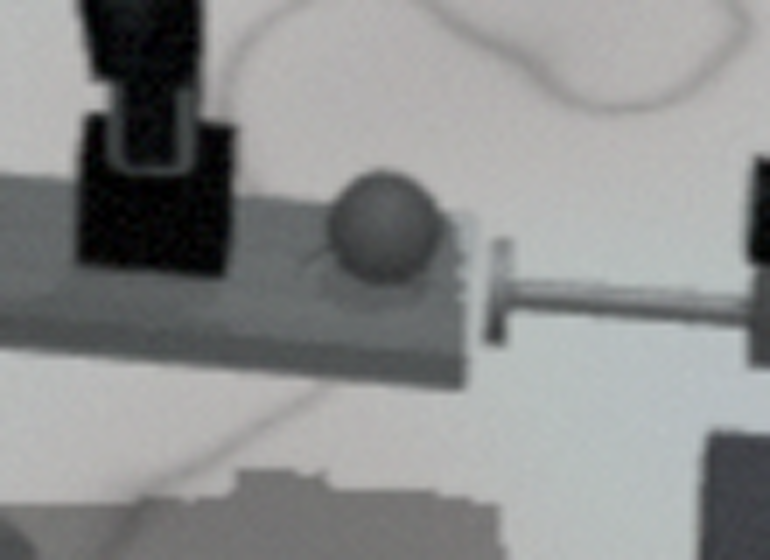

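The nose is about 5 mm short of the pad and aligned with it: pad centre at about (495,292), nose face centre at about (464,298). Pressing in slowly.

{"name": "drive_tool", "arguments": {
  "moves": [
    [[-0.001, 0, 0], [0, 0, 0], 0],
    [[-0.001, 0, 0], [0, 0, 0], 0],
    [[-0.001, 0, 0], [0, 0, 0], 0],
    [[-0.001, 0, 0], [0, 0, 0], 0],
    [[-0.001, 0, 0], [0, 0, 0], 0],
    [[-0.001, 0, 0], [0, 0, 0], 0],
    [[0, 0, 0], [0, 0, 0], 0]
  ]
}}

```text
t: 14.25
eef_pos: [0.5884, -0.0091, 0.1349]
ee_rot: [-0.351, -3.122, -0.0]
wrist_force: [-2.5, 0.6, -2.9]
finger_gap: 0.0117
finger_force: 78.4
```

{"name": "drive_tool", "arguments": {
  "moves": [
    [[-0.001, 0, 0], [0, 0, 0], 0],
    [[-0.001, 0, 0], [0, 0, 0], 0],
    [[-0.001, 0, 0], [0, 0, 0], 0],
    [[-0.001, 0, 0], [0, 0, 0], 0],
    [[-0.001, 0, 0], [0, 0, 0], 0],
    [[0, 0, 0], [0, 0, 0], 0],
    [[0, 0, 0], [0, 0, 0], 0]
  ]
}}

```text
t: 14.95
eef_pos: [0.5932, -0.0103, 0.1349]
ee_rot: [-0.351, -3.122, -0.0]
wrist_force: [-3.0, 0.2, -2.2]
finger_gap: 0.0117
finger_force: 78.5
```

```bash
python3 look.py pics/c5.png
```

```text
t 14.95 eef [ 0.5932 -0.0103  0.1349] shift [ 0.0003  0.0002 -0.0001] turn [ 0.0001 -0.0001  0.0002] F [-3.    0.23 -2.17] gap 0.0117 fg 78.5 q [-0.13  0.53  1.72  0.    0.89 -1.48]
F along d -2.8888631855341136 lat -0.05579351983747652 -2.2998036812342866
```

View pics/c5.png

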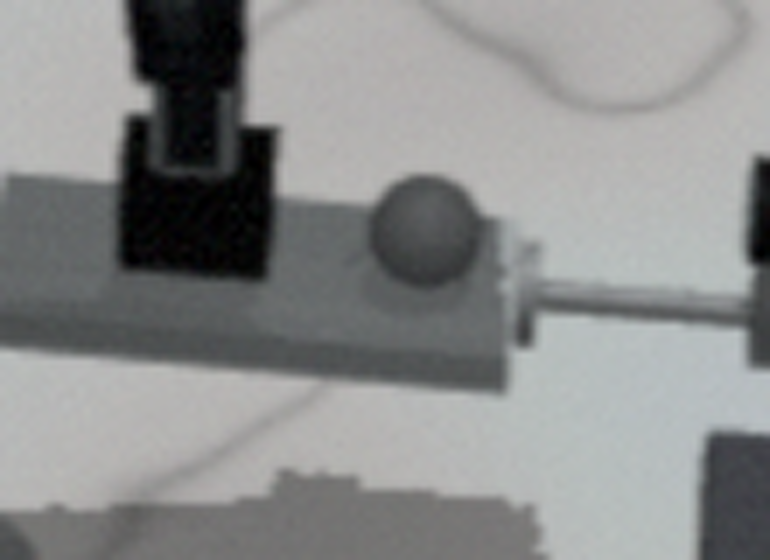

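The pad has moved in by roughly 6–7 mm, the push is about 3 N, and the ball is in its pocket at about (424,230). That is within all the limits, so I'm handing in.

```bash
python3 -c "
from station import manip
print(manip.finish_job())"
```

```text
the job is handed in; nothing more can be done
None
```

I handed the job in at about 15 s of the 46 s allowed, with the arm still holding the tray level and its nose square on the stop. The stop is pressed in about 6–7 mm of its 14 mm at roughly 3 N, and the ball is still in its pocket; the hand-in call returned no verdict.

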